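Set up a fixing run at the specimen bench

TASK

The two reagent bottles stand on each other's coasters: swap them so that each stands upright and wholly on the coaster of its cap's colour, and stand every specimen jar from the bench upright on the floor of the tray that is free (the other tray holds the pink tip box). When all of that is in place, start the timer by pressing its green plunger down to its stop for a moment and letting it come back up. Leave the tip box, the toothpick jar and the large bottle where they are, and everything in its place at the end.

Things in the scene. Friction and masses are not known exactly. Their poses are not given: they have to be found in the camera images.
- jar1: specimen jar: upright cylinder, frosted clear body 46 mm across with a white screw lid 50 mm across (lid from 55 to 72 mm up), 72 mm tall, 60 to 120 g, bottom-heavy (thick glass base); origin: centre of its underside, z up. Two to four of the four jars are there
- jar2: specimen jar: upright cylinder, frosted clear body 46 mm across with a white screw lid 50 mm across (lid from 55 to 72 mm up), 72 mm tall, 60 to 120 g, bottom-heavy (thick glass base); origin: centre of its underside, z up. Two to four of the four jars are there
- jar3: specimen jar: upright cylinder, frosted clear body 46 mm across with a white screw lid 50 mm across (lid from 55 to 72 mm up), 72 mm tall, 60 to 120 g, bottom-heavy (thick glass base); origin: centre of its underside, z up. Two to four of the four jars are there
- jar4: specimen jar: upright cylinder, frosted clear body 46 mm across with a white screw lid 50 mm across (lid from 55 to 72 mm up), 72 mm tall, 60 to 120 g, bottom-heavy (thick glass base); origin: centre of its underside, z up. Two to four of the four jars are there
- bottle_blue: reagent bottle with its cap blue, 112 mm tall: body 56 mm across up to 66 mm, shoulder narrowing to a 32 mm neck at 80 mm, blue cap 44 mm across from 84 to 112 mm; about 250 g, bottom-heavy (thick glass base); origin: centre of its underside, z up. Starts on the orange coaster
- bottle_orange: reagent bottle with its cap orange, 112 mm tall: body 56 mm across up to 66 mm, shoulder narrowing to a 32 mm neck at 80 mm, orange cap 44 mm across from 84 to 112 mm; about 250 g, bottom-heavy (thick glass base); origin: centre of its underside, z up. Starts on the blue coaster
- coaster_blue: blue round coaster fixed on the bench, 100 mm across, 3 mm thick; origin: centre of its underside
- coaster_orange: orange round coaster fixed on the bench, 100 mm across, 3 mm thick; origin: centre of its underside
- tray_left: left dark grey metal tray (the +y side), fixed, open on top: 140 mm (its x) by 180 mm (its y), walls 5 mm thick and 25 mm high, floor 5 mm thick; origin: centre of its underside. It is either free (with a white paper disc on its floor) or holds the pink tip box
- tray_right: right dark grey metal tray (the -y side), fixed, open on top: 140 mm (its x) by 180 mm (its y), walls 5 mm thick and 25 mm high, floor 5 mm thick; origin: centre of its underside. It is either free (with a white paper disc on its floor) or holds the pink tip box
- tip_box: pink pipette-tip box, 94 x 79 mm, 62 mm tall, about 400 g, standing in one of the two trays; to be left alone; origin: centre of its underside
- timer: white bench timer, fixed: 90 mm (x) by 110 mm (y), 50 mm high with a 6 mm black collar on top, the plunger at its middle; origin: centre of its underside
- plunger_top (a point): centre of the top face of the timer's green plunger head (38 mm across, 12 mm thick, top about 88 mm above the bench when up); moves down with it
- plunger (a joint): travel of the plunger: 0 up, 0.015 m down at its stop; a spring (about 3 N at first, 7 N at the stop) brings it back
- pick_jar: glass jar of toothpicks, 60 mm across, 80 mm tall with the picks, loose, to be left alone; origin: centre of its underside
- big_bottle: large bottle with a blue cap, 90 mm across, 190 mm tall, loose, to be left alone; origin: centre of its underside
Not all that is in view belongs to the job. What is shaped like the jar1 but black is not meant.

How it is judged:
On the way, in this order (a step that is already met when the one before it is completed fails the run):
1. every jar stands in the free tray and each bottle on the coaster of its colour (angle between each of jar1, jar2, jar3, jar4, bottle_blue, bottle_orange's own z axis and vertical below 0.12 rad and linear speed of each of jar1, jar2, jar3, jar4, bottle_blue, bottle_orange below 0.03 m/s and ((horizontal distance between tip_box and tray_left below 0.1 m and x of jar1 in the frame of tray_right between -0.055 and 0.055 m and y of jar1 in the frame of tray_right between -0.075 and 0.075 m and z of jar1 in the frame of tray_right between -0.012 and 0.012 m) or (horizontal distance between tip_box and tray_right below 0.1 m and x of jar1 in the frame of tray_left between -0.055 and 0.055 m and y of jar1 in the frame of tray_left between -0.075 and 0.075 m and z of jar1 in the frame of tray_left between -0.012 and 0.012 m)) and ((horizontal distance between tip_box and tray_left below 0.1 m and x of jar2 in the frame of tray_right between -0.055 and 0.055 m and y of jar2 in the frame of tray_right between -0.075 and 0.075 m and z of jar2 in the frame of tray_right between -0.012 and 0.012 m) or (horizontal distance between tip_box and tray_right below 0.1 m and x of jar2 in the frame of tray_left between -0.055 and 0.055 m and y of jar2 in the frame of tray_left between -0.075 and 0.075 m and z of jar2 in the frame of tray_left between -0.012 and 0.012 m)) and ((horizontal distance between tip_box and tray_left below 0.1 m and x of jar3 in the frame of tray_right between -0.055 and 0.055 m and y of jar3 in the frame of tray_right between -0.075 and 0.075 m and z of jar3 in the frame of tray_right between -0.012 and 0.012 m) or (horizontal distance between tip_box and tray_right below 0.1 m and x of jar3 in the frame of tray_left between -0.055 and 0.055 m and y of jar3 in the frame of tray_left between -0.075 and 0.075 m and z of jar3 in the frame of tray_left between -0.012 and 0.012 m)) and ((horizontal distance between tip_box and tray_left below 0.1 m and x of jar4 in the frame of tray_right between -0.055 and 0.055 m and y of jar4 in the frame of tray_right between -0.075 and 0.075 m and z of jar4 in the frame of tray_right between -0.012 and 0.012 m) or (horizontal distance between tip_box and tray_right below 0.1 m and x of jar4 in the frame of tray_left between -0.055 and 0.055 m and y of jar4 in the frame of tray_left between -0.075 and 0.075 m and z of jar4 in the frame of tray_left between -0.012 and 0.012 m)) and horizontal distance between bottle_blue and coaster_blue below 0.026 m and z of bottle_blue in the frame of coaster_blue below 0.008 m and horizontal distance between bottle_orange and coaster_orange below 0.026 m and z of bottle_orange in the frame of coaster_orange below 0.008 m), for 0.2 s.
2. after that, the plunger is pressed down to its stop (value of joint plunger above 0.013 m), for 0.1 s.
At the end, for the whole second after the job is handed in: every jar present stands upright (within 0.12 rad) on the floor of the tray without the tip box; each bottle stands upright on the coaster of its cap's colour, within 26 mm of its centre; all at rest; the plunger is up again (within 3 mm) (all of step 1 and value of joint plunger below 0.003 m); the robot touches nothing.
It fails at once if the tip box is moved more than 30 mm (distance of tip_box from where it was at the start of the episode above 0.03 m).
It fails at once if the toothpick jar is moved more than 30 mm (distance of pick_jar from where it was at the start of the episode above 0.03 m).
It fails at once if the large bottle is moved more than 30 mm (distance of big_bottle from where it was at the start of the episode above 0.03 m).
Of jar1, jar2, jar3, jar4 only 2 to 4 are there at a start; the rules pass over those that are not, and their reading is None.
At some moment in a run one of jar1, jar2, jar3, jar4, bottle_blue, bottle_orange may be knocked a few centimetres aside while the robot is not near it.
It also fails if it takes over 210 s, if anything falls off the work surface, if the arm or the gripper's body presses on something with over 40 N, if the wrist force passes 120 N, or if a joint passes its speed limit or range.

ROBOT

A 7-joint arm with a two-finger parallel gripper is mounted at the origin on the work surface. World frame = base frame: x ahead of the robot, y to its left, z up, the work surface at z = 0. Lengths are in m, angles in rad, forces in N, time in s.
With the tool pointing down it reaches from about 0.4 to 0.85 m from the base axis. Payload 4.5 kg.
Tool frame: the origin (TCP) lies between the finger pads; the fingertips stand r.tip_reach ahead of it and the grasp point (between the pads) lies 3 mm ahead of it (r.tip_reach is the distance from the TCP to the fingertips, in m); z points along the fingers, y is the line along which they close (so a half turn about z gives the same grasp; the last joint's range is limited). The gripper opens to 88 mm and grips with 3 to 60 N. Pads are 18 mm wide; open, the fingers measure 123 mm over their backs; the gripper's body (75 mm by 187 mm) begins 45 mm behind the grasp point.
Start: joints at [0.034, 0.689, -0.195, 1.565, 0.157, 0.902, -0.215], TCP at [0.625, 0, 0.261] pointing down, gripper open.
Joint ranges: [-3.01, 3.01], [-0.46, 2.08], [-1.47, 1.51], [0.13, 2.56], [-1, 4.14], [0.04, 2.09], [-2.66, 2.66]. Speed limits (rad/s): [2.57, 2.57, 3.14, 3.14, 3.14, 3.14, 3.14].

INTERFACE

Orientations are given as a unit quaternion [x, y, z, w].
In Python, from plant import r gives the robot as it stands.
- The arm moves only by the tool step_arm, never from a script. Its argument "motion" is a list of rows, each an object with "dp": the shift along the tool's x, y, z in mm, a list of three; "twist": the turn, a rotation vector about the tool's x, y, z in rad, a list of three; "hand": the opening, from -1 (shut) to 1 (fully open). In form: [{"dp": [dx, dy, dz], "twist": [rx, ry, rz], "hand": hand}, ...]. A call has 1 to 5 rows; each row is the pose to reach, as a shift and turn from the pose commanded when the call began, along the tool's axes at that moment; what a row does not reach only later rows make up. A row lasts 1/8 s, in which the tool goes at most 62.5 mm and 10.7 degrees, less where a joint would pass 70% of its speed; a pose out of reach is approached as far as the arm can. A call with a gripper value outside its range is refused whole. The fingers move at their own pace and stop on an object; "force" is the grip in N (left out, the last holds). Time passes only in rows, so rows that repeat a pose let the fingers close. It gives the time, the measured TCP pose, the force, the opening and the grip force at its end, in the units of the state.
- r.get_state(): the state, without advancing time (a new reading comes with each control period).
- r.snapshot(name): name is "scene" or "side" or "wrist"; returns a dict with "pixels" (420x560x3 uint8, red, green, blue), "depth" (420x560 float32, m along the optical axis (not along the pixel's ray), 0 where there is no reading), "fx", "fy", "cx", "cy" (pixels), "xyz" and "orientation" of the camera in the world; the wrist camera has in their place "mount" (4x4, takes a point from camera to tool coordinates, whose origin is the TCP and whose axes are the flange's). Camera axes: x right, y down, z forward; pixel columns grow to the right and rows downward; lengths in m; the calibration is good to about 2 mm. The wrist camera is an equidistant fisheye: a pixel r from the principal point sees the ray r / f radians off the axis. A picture is of the moment at which its call begins: read the wrist's pose just before it.
- r.finish_job(): hands the job in; it is judged then, once.
Trained networks look in the newest picture that a camera, given by its name, has taken for a name from the list of things; names that differ only in an ending like _2 or _b are one class to them, and where a whole thing is asked for, a point or a joint stands for the part that bears it (a point fixed in the world has none). Each returns a list of dicts, best first, with "score" (0 to 1); they miss things now and then, are a little off and sometimes report something else, mostly with a low value. They report only what shows in the picture. A call takes as long as a camera call. They do not tell look-alikes from the thing itself.
- r.search_frame(camera, thing): "at" ([x, y, z] in m, in the coordinates of the camera as it stood for that picture, good to about 4 mm: the middle of the surface that is visible of it).
The state is a dict: "clock": time; "q": joint angles; "qd": joint speeds; "joint_torque": joint torques, N m; "tool_pos": TCP position; "eef_rot": TCP orientation; "contact_force": force on the tool from outside, world axes, zero at the start; "moment": the same for the moment, N m; "opening": opening from 0.0 (shut) to 1.0 (fully open); "finger_force": force on a finger pad.
Only numpy, scipy, OpenCV 4.12 (cv2) and the standard library are available. Lean on these libraries where they do the work, as an engineer would, in place of code of your own. Each camera call takes 0.05 s, during which the arm holds its last target. There are 200 camera calls.

## Working session

There is one attempt and no reset: what is moved stays moved. The work goes in short steps, Python scripts to look and compute and a tool call to move; the robot and the scene stay as the last step left them, time stands still between calls to the robot, and variables do not carry over. Pictures are saved under pics/ and viewed, at most 14 in all, crops included, and the job is handed in when it is done.

Besides the shell and the picture viewer there is one more tool, called as a command line: name --argument value ..., lists and objects as JSON in quotes. step_arm: Moves the arm, as the interface text tells. Its arguments: {"type":"object","properties":{"motion":{"type":"array"},"force":{"type":"number"}},"required":["motion"]}

```bash
ls; mkdir -p pics
cat > h.py <<'E'
import numpy as np, cv2
from scipy.spatial.transform import Rotation as R
from plant import r
def snap(name, f=None):
    s=r.snapshot(name)
    if f: cv2.imwrite('pics/'+f, cv2.cvtColor(s['pixels'],cv2.COLOR_RGB2BGR))
    return s
def cam2w(s,p): return R.from_quat(s['orientation']).apply(p)+np.array(s['xyz'])
def cloud(s):
    d=s['depth'];v,u=np.indices(d.shape)
    P=np.stack([(u-s['cx'])/s['fx']*d,(v-s['cy'])/s['fy']*d,d],-1)
    W=cam2w(s,P.reshape(-1,3)).reshape(P.shape); W[d==0]=np.nan
    return W
E
python3 - <<'E'
from h import *
np.set_printoptions(precision=3,suppress=True)
st=r.get_state(); print(st['tool_pos'],st['eef_rot'],st['clock'],r.tip_reach)
for c in ['scene','side']:
    s=snap(c,c+'0.png'); print(c,s['xyz'],s['orientation'])
    for t in ['jar1','bottle_blue','bottle_orange','coaster_blue','coaster_orange','tray_left','tray_right','tip_box','timer','pick_jar','big_bottle']:
        for k in r.search_frame(c,t): 
            if k['score']>.2: 
                p=np.array(k['at']); print(t,round(k['score'],2),cam2w(s,p),(p[:2]/p[2]*s['fx']+[s['cx'],s['cy']]).astype(int))
E
```

```text
pics
[ 0.624 -0.     0.26 ] [ 0.707  0.707 -0.001 -0.001] 0.0 0.022
scene [0.94  0.507 1.093] [ 0.278  0.91  -0.291 -0.097]
jar1 0.98 [ 0.541 -0.07   0.067] [268 215]
jar1 0.88 [0.45  0.088 0.068] [331 240]
jar1 0.88 [0.4   0.018 0.072] [329 212]
jar1 0.87 [ 0.43  -0.056  0.068] [304 200]
jar1 0.8 [0.379 0.118 0.072] [359 235]
jar1 0.68 [0.541 0.076 0.068] [300 254]
bottle_blue 0.79 [ 0.659 -0.092  0.062] [226 231]
bottle_orange 0.84 [0.686 0.105 0.075] [259 291]
coaster_blue 0.94 [0.669 0.12  0.004] [268 304]
coaster_blue 0.6 [0.477 0.299 0.065] [378 310]
coaster_orange 0.62 [ 0.644 -0.09   0.002] [233 240]
coaster_orange 0.25 [0.665 0.253 0.058] [302 339]
tray_left 0.58 [0.466 0.323 0.003] [382 325]
tray_right 0.54 [ 0.499 -0.363  0.013] [227 154]
tip_box 0.8 [0.476 0.301 0.066] [379 310]
tip_box 0.65 [0.541 0.075 0.072] [300 253]
tip_box 0.22 [ 0.64  -0.091  0.005] [234 239]
timer 0.65 [ 0.673 -0.227  0.049] [198 201]
timer 0.59 [0.688 0.106 0.077] [258 291]
pick_jar 0.83 [0.663 0.258 0.061] [304 340]
big_bottle 0.89 [ 0.601 -0.427  0.11 ] [183 133]
side [0.176 0.744 1.038] [-0.184  0.916 -0.35   0.07 ]
jar1 0.94 [0.392 0.025 0.069] [307 248]
jar1 0.79 [0.438 0.097 0.07 ] [280 263]
jar1 0.76 [0.526 0.082 0.068] [251 249]
jar1 0.76 [ 0.526 -0.061  0.064] [273 212]
jar1 0.72 [0.364 0.128 0.074] [303 281]
jar1 0.6 [ 0.42  -0.055  0.078] [308 222]
bottle_blue 0.79 [ 0.638 -0.091  0.073] [241 192]
bottle_orange 0.86 [0.663 0.111 0.074] [200 240]
coaster_orange 0.59 [ 0.621 -0.094  0.009] [248 208]
tray_left 0.94 [0.441 0.33  0.004] [241 354]
tray_right 0.68 [ 0.449 -0.305  0.008] [325 179]
tray_right 0.53 [ 0.638 -0.091  0.07 ] [241 193]
tip_box 0.58 [0.457 0.307 0.068] [238 330]
timer 0.65 [ 0.636 -0.224  0.053] [261 169]
pick_jar 0.7 [0.644 0.259 0.064] [178 288]
big_bottle 0.68 [ 0.584 -0.416  0.105] [299 124]
```

View pics/scene0.png

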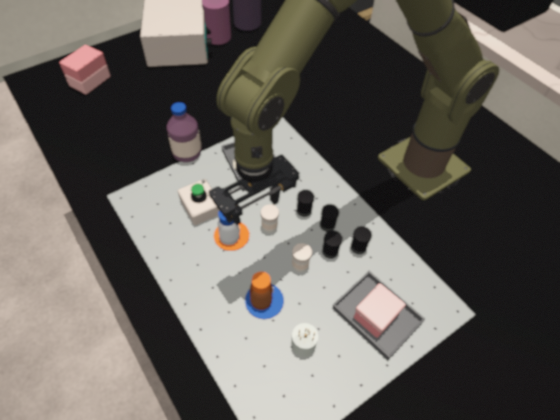

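View pics/side0.png

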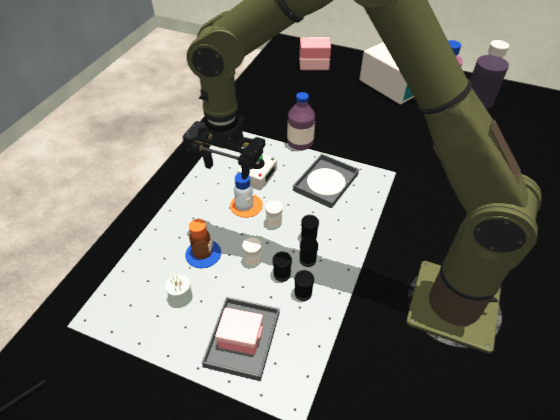

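The scene view shows two white jars at (270,215) and (302,257), four black decoys at (305,203), (330,216), (332,243) and (361,239), the blue-capped bottle at (228,228) on the orange coaster, and the orange-capped bottle at (261,290) on the blue one. The tip box is at (380,308) in the left tray. The side view shows the free right tray, with its white disc, at (326,181), and the timer at (258,170).

```bash
cat >> h.py <<'E'
def topfit(W,px,xy,z,rad,tol=.006):
    """centre of a flat round top at height z near xy (min enclosing circle)"""
    m=(np.abs(W[...,2]-z)<tol)&(np.hypot(W[...,0]-xy[0],W[...,1]-xy[1])<rad)
    P=W[m]
    if len(P)<8: return None
    (c,rr)=cv2.minEnclosingCircle((P[:,:2]*1000).astype(np.float32))
    return np.round(np.array(c),1),round(rr,1),len(P),np.round(np.median(P[:,2])*1000,1),np.round(P[:,:2].mean(0)*1000,1)
def colfit(W,px,lo,hi,z,tol,xy,rad):
    hsv=cv2.cvtColor(px,cv2.COLOR_RGB2HSV)
    m=(cv2.inRange(hsv,lo,hi)>0)&(np.abs(W[...,2]-z)<tol)&(np.hypot(W[...,0]-xy[0],W[...,1]-xy[1])<rad)
    P=W[m]
    if len(P)<8: return None
    c,rr=cv2.minEnclosingCircle((P[:,:2]*1000).astype(np.float32))
    return np.round(c,1),round(rr,1),len(P),np.round(np.median(P[:,2])*1000,1),np.round(P[:,:2].mean(0)*1000,1)
OR=((4,150,60),(20,255,255)); BL=((100,130,40),(130,255,255)); GR=((40,100,40),(85,255,255))
def survey(c):
    s=snap(c); W=cloud(s); px=s['pixels']; print(c)
    for n,xy in dict(jA=(.535,-.066),jB=(.535,.078)).items(): print(n,topfit(W,px,xy,.071,.045))
    print('cob',colfit(W,px,*BL,.003,.008,(.665,.115),.08)); print('coo',colfit(W,px,*OR,.003,.008,(.64,-.092),.08))
    print('capB',colfit(W,px,*BL,.110,.008,(.64,-.092),.08)); print('capO',colfit(W,px,*OR,.110,.008,(.665,.11),.08))
    print('plunger',colfit(W,px,*GR,.086,.008,(.66,-.225),.06))
    m=(np.abs(W[...,2]-.025)<.006)&(np.hypot(W[...,0]-.46,W[...,1]+.31)<.14); P=W[m]
    if len(P): print('trayR',cv2.minAreaRect((P[:,:2]*1000).astype(np.float32)),len(P))
E
python3 - <<'E'
from h import *
np.set_printoptions(precision=1,suppress=True)
survey('scene'); survey('side')
E
```

```text
scene
jA (array([533.2, -76.5]), 27.0, 233, np.float64(70.8), array([535.2, -75.8]))
jB (array([534.8,  70.6]), 25.7, 273, np.float64(70.9), array([535.6,  71.8]))
cob (array([671.7, 103.5]), 46.7, 444, np.float64(2.4), array([672.9, 119.9]))
coo (array([ 638.1, -108.3]), 47.6, 298, np.float64(2.5), array([639.2, -93.1]))
capB (array([ 654.2, -105.9]), 18.5, 41, np.float64(112.8), array([ 661.7, -104. ]))
capO (array([676.8,  97.7]), 22.5, 260, np.float64(114.0), array([678.4, 100.1]))
plunger (array([ 663. , -239.5]), 16.6, 96, np.float64(86.7), array([ 663.5, -238.5]))
trayR ((461.4832763671875, -331.50653076171875), (149.1457977294922, 141.26638793945312), 6.986115455627441) 95
side
jA (array([534.6, -77.6]), 26.3, 194, np.float64(72.8), array([532.3, -74.2]))
jB (array([532.1,  69.1]), 28.3, 245, np.float64(72.5), array([532.8,  73.4]))
cob (array([668.7, 103.9]), 49.4, 435, np.float64(4.2), array([659.8, 115.3]))
coo (array([ 636. , -108.3]), 50.4, 301, np.float64(4.6), array([626.5, -97.9]))
capB (array([ 644.9, -106.8]), 23.8, 114, np.float64(114.5), array([ 642.4, -101.7]))
capO (array([674.9,  99.5]), 22.5, 177, np.float64(115.1), array([672.1, 101.8]))
plunger (array([ 650.8, -240.8]), 12.5, 16, np.float64(86.7), array([ 647.3, -237.8]))
trayR ((447.76409912109375, -298.04852294921875), (186.0492706298828, 142.8341827392578), 79.93525695800781) 383
```

step_arm --motion '[{"dp":[-55,10,0],"twist":[0,0,0],"hand":1},{"dp":[-107,21,0],"twist":[0,0,0],"hand":1},{"dp":[-107,21,50],"twist":[0,0,0],"hand":1},{"dp":[-107,21,80],"twist":[0,0,0],"hand":1},{"dp":[-107,21,80],"twist":[0,0,0],"hand":1}]' --force 20

```text
clock: 1.92
tool_pos: [0.6443, -0.1069, 0.1784]
eef_rot: [0.707, 0.707, -0.002, -0.002]
contact_force: [-0.8, -1.1, 0.4]
opening: 1.0
finger_force: 0.0
```

```bash
cat >> h.py <<'E'
def wcloud(s,st):
    d=s['depth'];v,u=np.indices(d.shape)
    x=(u-s['cx'])/s['fx'];y=(v-s['cy'])/s['fy'];th=np.hypot(x,y);k=np.tan(th)/np.maximum(th,1e-9)
    P=np.stack([x*k*d,y*k*d,d],-1).reshape(-1,3)
    M=np.array(s['mount']);P=P@M[:3,:3].T+M[:3,3]
    W=(R.from_quat(st['eef_rot']).apply(P)+np.array(st['tool_pos'])).reshape(d.shape+(3,)); W[(d==0)|(th>1.4)]=np.nan
    return W
E
python3 - <<'E'
from h import *
np.set_printoptions(precision=4,suppress=True)
st=r.get_state(); s=snap('wrist','w1.png'); W=wcloud(s,st); print(st['tool_pos'],st['eef_rot'])
print('capB',colfit(W,s['pixels'],*BL,.113,.008,(.64,-.1),.08)); print('coo',colfit(W,s['pixels'],*OR,.003,.008,(.64,-.1),.08))
survey('side')
E
```

```text
[ 0.6443 -0.1069  0.1784] [ 0.7071  0.7071 -0.0017 -0.0021]
capB (array([ 642.9, -108.5]), 22.2, 3746, np.float64(114.4), array([ 642.8, -106.6]))
coo (array([ 635.4, -107.4]), 49.6, 3556, np.float64(2.4), array([629. , -90.3]))
side
jA (array([533.7, -76.3]), 26.2, 199, np.float64(73.0), array([532.5, -74.3]))
jB (array([533.8,  70. ]), 26.8, 249, np.float64(72.8), array([532.8,  73.6]))
cob (array([668.8, 105.1]), 49.5, 436, np.float64(4.3), array([659.9, 115.4]))
coo (array([ 638.4, -106.4]), 50.3, 305, np.float64(4.4), array([626.8, -97.8]))
capB (array([ 645. , -107.1]), 22.6, 139, np.float64(115.6), array([ 642.3, -104.4]))
capO (array([675.5,  99.2]), 22.0, 173, np.float64(115.0), array([672.1, 102.3]))
plunger None
trayR ((448.84747314453125, -299.158203125), (188.20257568359375, 144.275146484375), 79.41675567626953) 390
```

View pics/w1.png

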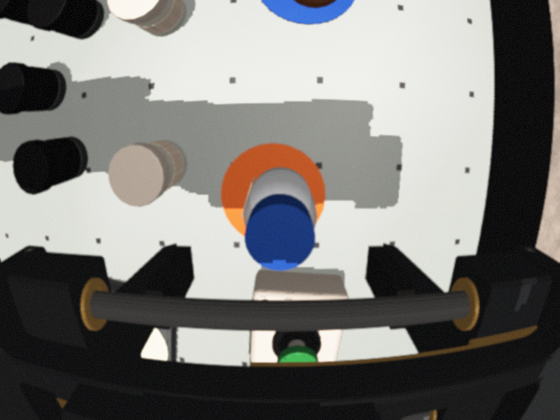

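The wrist view shows the blue cap at (280,232), midway between the fingers at (175,265) and (385,265). The measured cap centre agrees to 2 mm, so I'm descending to grasp, then lifting and carrying it to a temporary place at (600,-5).

step_arm --motion '[{"dp":[0,0,40],"twist":[0,0,0],"hand":1},{"dp":[0,0,74],"twist":[0,0,0],"hand":1},{"dp":[0,0,74],"twist":[0,0,0],"hand":-1},{"dp":[0,0,74],"twist":[0,0,0],"hand":-1},{"dp":[0,0,74],"twist":[0,0,0],"hand":-1}]' --force 25

```text
clock: 2.65
tool_pos: [0.6475, -0.1071, 0.109]
eef_rot: [0.707, 0.707, 0.001, 0.002]
contact_force: [-0.3, -0.0, -0.2]
opening: 0.685
finger_force: 0.0
```

step_arm --motion '[{"dp":[0,0,0],"twist":[0,0,0],"hand":-1},{"dp":[0,0,0],"twist":[0,0,0],"hand":-1},{"dp":[0,0,-20],"twist":[0,0,0],"hand":-1},{"dp":[0,0,-50],"twist":[0,0,0],"hand":-1},{"dp":[0,0,-50],"twist":[0,0,0],"hand":-1}]'

```text
clock: 3.28
tool_pos: [0.6481, -0.1071, 0.1597]
eef_rot: [0.707, 0.707, 0.002, 0.002]
contact_force: [0.2, 0.1, -2.9]
opening: 0.49
finger_force: 25.0
```

step_arm --motion '[{"dp":[30,-15,0],"twist":[0,0,0],"hand":-1},{"dp":[70,-35,0],"twist":[0,0,0],"hand":-1},{"dp":[102,-48,0],"twist":[0,0,0],"hand":-1},{"dp":[102,-48,0],"twist":[0,0,0],"hand":-1},{"dp":[102,-48,20],"twist":[0,0,0],"hand":-1}]'

```text
clock: 3.9
tool_pos: [0.5992, -0.0054, 0.1373]
eef_rot: [0.707, 0.707, 0.001, 0.001]
contact_force: [-0.2, -0.3, -3.0]
opening: 0.492
finger_force: 25.0
```

step_arm --motion '[{"dp":[0,0,15],"twist":[0,0,0],"hand":-1},{"dp":[0,0,26],"twist":[0,0,0],"hand":-1},{"dp":[0,0,31],"twist":[0,0,0],"hand":-1},{"dp":[0,0,31],"twist":[0,0,0],"hand":-1},{"dp":[0,0,31],"twist":[0,0,0],"hand":-1}]'

```text
clock: 4.53
tool_pos: [0.5984, -0.005, 0.1061]
eef_rot: [0.707, 0.707, 0.0, 0.0]
contact_force: [0.3, 0.3, -2.4]
opening: 0.493
finger_force: 25.0
```

step_arm --motion '[{"dp":[0,0,1],"twist":[0,0,0],"hand":-1},{"dp":[0,0,2],"twist":[0,0,0],"hand":-1},{"dp":[0,0,2],"twist":[0,0,0],"hand":-1}]'

```text
clock: 4.9
tool_pos: [0.5983, -0.0049, 0.1045]
eef_rot: [0.707, 0.707, 0.0, 0.0]
contact_force: [-0.7, -0.1, 4.3]
opening: 0.49
finger_force: 25.0
```

step_arm --motion '[{"dp":[0,0,0],"twist":[0,0,0],"hand":1},{"dp":[0,0,0],"twist":[0,0,0],"hand":1},{"dp":[0,0,-10],"twist":[0,0,0],"hand":1},{"dp":[0,0,-50],"twist":[0,0,0],"hand":1},{"dp":[0,0,-90],"twist":[0,0,0],"hand":1}]'

```text
clock: 5.52
tool_pos: [0.5979, -0.005, 0.1951]
eef_rot: [0.707, 0.707, -0.0, -0.0]
contact_force: [0.3, 0.5, -0.1]
opening: 1.0
finger_force: 0.0
```

step_arm --motion '[{"dp":[-35,-32,0],"twist":[0,0,0],"hand":1},{"dp":[-71,-64,0],"twist":[0,0,0],"hand":1},{"dp":[-71,-64,40],"twist":[0,0,0],"hand":1},{"dp":[-71,-64,50],"twist":[0,0,0],"hand":1},{"dp":[-71,-64,50],"twist":[0,0,0],"hand":1}]'

```text
clock: 6.15
tool_pos: [0.5344, -0.0752, 0.1437]
eef_rot: [0.707, 0.708, 0.0, -0.0]
contact_force: [0.7, 0.2, -0.2]
opening: 0.998
finger_force: 0.0
```

Run:
```python
from h import *
np.set_printoptions(precision=4,suppress=True)
st=r.get_state(); s=snap('wrist'); W=wcloud(s,st); print(st['tool_pos'],st['eef_rot'])
print('jA',topfit(W,0,(.534,-.076),.072,.045))
s=snap('side'); W=cloud(s); print('capB',colfit(W,s['pixels'],*BL,.110,.008,(.6,0),.08),'jB',topfit(W,0,(.534,.070),.072,.045))
```

```text
[ 0.5344 -0.0752  0.1437] [ 0.7067  0.7075  0.0001 -0.0003]
jA (array([530.5, -75.3]), 25.0, 4397, np.float64(71.4), array([530.4, -74. ]))
capB (array([597.5,  -6.3]), 22.1, 166, np.float64(113.0), array([595.3,  -3.1])) jB (array([533.7,  71. ]), 26.2, 246, np.float64(72.9), array([532.9,  73.6]))
```

step_arm --motion '[{"dp":[0,-2,45],"twist":[0,0,0],"hand":1},{"dp":[0,-2,81],"twist":[0,0,0],"hand":1},{"dp":[0,-2,81],"twist":[0,0,0],"hand":1},{"dp":[0,-2,81],"twist":[0,0,0],"hand":-1},{"dp":[0,-2,81],"twist":[0,0,0],"hand":-1}]' --force 15

```text
clock: 6.88
tool_pos: [0.5333, -0.0761, 0.0644]
eef_rot: [0.707, 0.707, 0.001, 0.001]
contact_force: [-0.1, -0.6, -0.0]
opening: 0.8
finger_force: 0.0
```

step_arm --motion '[{"dp":[0,0,0],"twist":[0,0,0],"hand":-1},{"dp":[0,0,0],"twist":[0,0,0],"hand":-1},{"dp":[0,0,-20],"twist":[0,0,0],"hand":-1},{"dp":[0,0,-60],"twist":[0,0,0],"hand":-1},{"dp":[0,0,-60],"twist":[0,0,0],"hand":-1}]'

```text
clock: 7.5
tool_pos: [0.5337, -0.0762, 0.125]
eef_rot: [0.707, 0.707, 0.002, 0.002]
contact_force: [0.7, 0.3, -2.1]
opening: 0.553
finger_force: 15.0
```

step_arm --motion '[{"dp":[-55,-20,0],"twist":[0,0,0],"hand":-1},{"dp":[-110,-40,0],"twist":[0,0,0],"hand":-1},{"dp":[-165,-60,0],"twist":[0,0,0],"hand":-1},{"dp":[-220,-80,0],"twist":[0,0,0],"hand":-1},{"dp":[-261,-93,0],"twist":[0,0,0],"hand":-1}]'

```text
clock: 8.12
tool_pos: [0.4367, -0.3396, 0.1217]
eef_rot: [0.708, 0.706, -0.001, -0.001]
contact_force: [0.4, 0.9, -1.9]
opening: 0.557
finger_force: 15.0
```

step_arm --motion '[{"dp":[0,0,0],"twist":[0,0,0],"hand":-1},{"dp":[0,0,25],"twist":[0,0,0],"hand":-1},{"dp":[0,0,45],"twist":[0,0,0],"hand":-1},{"dp":[0,0,52],"twist":[0,0,0],"hand":-1},{"dp":[0,0,52],"twist":[0,0,0],"hand":-1}]'

```text
clock: 8.75
tool_pos: [0.4392, -0.3357, 0.0703]
eef_rot: [0.707, 0.708, 0.0, -0.001]
contact_force: [-0.6, 0.5, -1.1]
opening: 0.554
finger_force: 15.0
```

step_arm --motion '[{"dp":[0,0,1],"twist":[0,0,0],"hand":-1},{"dp":[0,0,2],"twist":[0,0,0],"hand":-1},{"dp":[0,0,2],"twist":[0,0,0],"hand":-1}]'

```text
clock: 9.12
tool_pos: [0.4394, -0.3369, 0.0692]
eef_rot: [0.707, 0.707, 0.0, 0.0]
contact_force: [-0.1, 0.5, 2.2]
opening: 0.558
finger_force: 15.0
```

step_arm --motion '[{"dp":[0,0,0],"twist":[0,0,0],"hand":1},{"dp":[0,0,0],"twist":[0,0,0],"hand":1},{"dp":[0,0,-10],"twist":[0,0,0],"hand":1},{"dp":[0,0,-60],"twist":[0,0,0],"hand":1},{"dp":[0,0,-120],"twist":[0,0,0],"hand":1}]'

```text
clock: 9.75
tool_pos: [0.4384, -0.3367, 0.1898]
eef_rot: [0.707, 0.707, -0.0, -0.001]
contact_force: [1.1, -0.5, -0.1]
opening: 0.997
finger_force: 0.0
```

step_arm --motion '[{"dp":[55,13,0],"twist":[0,0,0],"hand":1},{"dp":[110,26,0],"twist":[0,0,0],"hand":1},{"dp":[165,39,0],"twist":[0,0,0],"hand":1},{"dp":[220,52,0],"twist":[0,0,0],"hand":1},{"dp":[275,65,0],"twist":[0,0,0],"hand":1}]'

```text
clock: 10.38
tool_pos: [0.5044, -0.0603, 0.1895]
eef_rot: [0.707, 0.707, 0.0, 0.0]
contact_force: [1.4, 0.9, -1.0]
opening: 1.0
finger_force: 0.0
```

step_arm --motion '[{"dp":[55,12,0],"twist":[0,0,0],"hand":1},{"dp":[110,24,0],"twist":[0,0,0],"hand":1},{"dp":[132,29,20],"twist":[0,0,0],"hand":1},{"dp":[132,29,40],"twist":[0,0,0],"hand":1},{"dp":[132,29,40],"twist":[0,0,0],"hand":1}]'

```text
clock: 11.0
tool_pos: [0.5321, 0.07, 0.1482]
eef_rot: [0.707, 0.707, -0.001, -0.001]
contact_force: [-0.0, -0.1, 0.2]
opening: 1.0
finger_force: 0.0
```

Run:
```python
from h import *
np.set_printoptions(precision=4,suppress=True)
st=r.get_state(); s=snap('wrist'); W=wcloud(s,st); print(st['tool_pos'],st['eef_rot'])
print('jB',topfit(W,0,(.534,.071),.072,.045))
s=snap('side','s2.png'); W=cloud(s); print('capB',colfit(W,s['pixels'],*BL,.110,.008,(.6,0),.08),'jA',topfit(W,0,(.44,-.337),.077,.045), 'capO',colfit(W,s['pixels'],*OR,.110,.008,(.665,.11),.08))
```

```text
[0.5321 0.07   0.1482] [ 0.7069  0.7074 -0.0011 -0.0006]
jB (array([530.9,  72.7]), 25.0, 4251, np.float64(71.4), array([530.9,  74.1]))
capB (array([594.3,   1.2]), 16.9, 39, np.float64(112.8), array([592.3,   6.6])) jA (array([ 440. , -333.5]), 28.4, 157, np.float64(78.2), array([ 440.3, -331. ])) capO (array([674.1, 100.4]), 22.4, 169, np.float64(115.1), array([671.5, 102. ]))
```

View pics/s2.png

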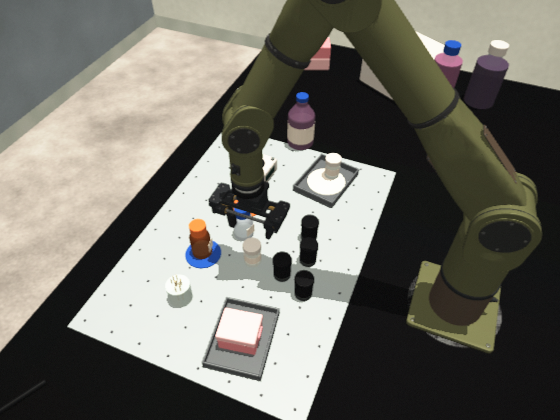

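Side view: jar A stands in the right tray at (332,166), jar B is at (252,250), and black decoys are close by at (282,266) and (308,250). I'll approach jar B with a narrower opening to clear the decoys.

step_arm --motion '[{"dp":[2,-1,0],"twist":[0,0,0],"hand":0.55},{"dp":[2,-1,40],"twist":[0,0,0],"hand":0.55},{"dp":[2,-1,85],"twist":[0,0,0],"hand":0.55},{"dp":[2,-1,85],"twist":[0,0,0],"hand":0.55},{"dp":[2,-1,85],"twist":[0,0,0],"hand":-1}]'

```text
clock: 11.72
tool_pos: [0.5329, 0.0721, 0.0652]
eef_rot: [0.707, 0.707, 0.001, 0.001]
contact_force: [0.6, 0.5, 0.0]
opening: 0.68
finger_force: 0.0
```

step_arm --motion '[{"dp":[0,0,0],"twist":[0,0,0],"hand":-1},{"dp":[0,0,0],"twist":[0,0,0],"hand":-1},{"dp":[0,0,-20],"twist":[0,0,0],"hand":-1},{"dp":[0,0,-70],"twist":[0,0,0],"hand":-1},{"dp":[0,0,-120],"twist":[0,0,0],"hand":-1}]'

```text
clock: 12.35
tool_pos: [0.5318, 0.0719, 0.1855]
eef_rot: [0.707, 0.707, 0.0, 0.0]
contact_force: [0.9, 0.2, -1.1]
opening: 0.557
finger_force: 15.0
```

step_arm --motion '[{"dp":[-50,-20,0],"twist":[0,0,0],"hand":-1},{"dp":[-105,-40,0],"twist":[0,0,0],"hand":-1},{"dp":[-160,-55,0],"twist":[0,0,0],"hand":-1},{"dp":[-215,-70,0],"twist":[0,0,0],"hand":-1},{"dp":[-270,-77,0],"twist":[0,0,0],"hand":-1}]'

```text
clock: 12.98
tool_pos: [0.454, -0.1998, 0.1845]
eef_rot: [0.707, 0.707, -0.0, 0.0]
contact_force: [0.8, -0.9, -0.9]
opening: 0.558
finger_force: 15.0
```

step_arm --motion '[{"dp":[-61,0,0],"twist":[0,0,0],"hand":-1},{"dp":[-61,0,0],"twist":[0,0,0],"hand":-1},{"dp":[-61,0,50],"twist":[0,0,0],"hand":-1},{"dp":[-61,0,90],"twist":[0,0,0],"hand":-1},{"dp":[-61,0,90],"twist":[0,0,0],"hand":-1}]'

```text
clock: 13.6
tool_pos: [0.4537, -0.2571, 0.0922]
eef_rot: [0.706, 0.708, -0.001, -0.002]
contact_force: [-0.5, -0.7, -0.9]
opening: 0.556
finger_force: 15.0
```

step_arm --motion '[{"dp":[0,0,12],"twist":[0,0,0],"hand":-1},{"dp":[0,0,22],"twist":[0,0,0],"hand":-1},{"dp":[0,0,24],"twist":[0,0,0],"hand":-1},{"dp":[0,0,25],"twist":[0,0,0],"hand":-1},{"dp":[0,0,25],"twist":[0,0,0],"hand":-1}]'

```text
clock: 14.22
tool_pos: [0.4554, -0.2602, 0.0704]
eef_rot: [0.707, 0.707, -0.0, 0.001]
contact_force: [-2.7, -0.6, 11.1]
opening: 0.56
finger_force: 14.9
```

step_arm --motion '[{"dp":[0,0,-1],"twist":[0,0,0],"hand":1},{"dp":[0,0,-2],"twist":[0,0,0],"hand":1},{"dp":[0,0,-15],"twist":[0,0,0],"hand":1},{"dp":[0,0,-70],"twist":[0,0,0],"hand":1},{"dp":[0,0,-125],"twist":[0,0,0],"hand":1}]' --force 25

```text
clock: 14.85
tool_pos: [0.4547, -0.2587, 0.1955]
eef_rot: [0.707, 0.707, -0.0, -0.0]
contact_force: [1.4, -0.4, -0.2]
opening: 1.004
finger_force: 0.0
```

step_arm --motion '[{"dp":[50,31,0],"twist":[0,0,0],"hand":1},{"dp":[100,62,0],"twist":[0,0,0],"hand":1},{"dp":[150,93,0],"twist":[0,0,0],"hand":1},{"dp":[200,124,0],"twist":[0,0,0],"hand":1},{"dp":[250,155,0],"twist":[0,0,0],"hand":1}]'

```text
clock: 15.48
tool_pos: [0.6107, -0.0073, 0.1946]
eef_rot: [0.707, 0.707, 0.0, 0.0]
contact_force: [-0.3, -0.5, -0.2]
opening: 1.0
finger_force: 0.0
```

step_arm --motion '[{"dp":[50,31,0],"twist":[0,0,0],"hand":1},{"dp":[109,65,0],"twist":[0,0,0],"hand":1},{"dp":[109,65,0],"twist":[0,0,0],"hand":1},{"dp":[109,65,10],"twist":[0,0,0],"hand":1},{"dp":[109,65,10],"twist":[0,0,0],"hand":1}]'

```text
clock: 16.1
tool_pos: [0.6737, 0.0971, 0.1826]
eef_rot: [0.708, 0.706, -0.002, -0.0]
contact_force: [-0.5, -0.6, -0.5]
opening: 1.001
finger_force: 0.0
```

Run:
```python
from h import *
np.set_printoptions(precision=4,suppress=True)
st=r.get_state(); s=snap('wrist'); W=wcloud(s,st); print(st['tool_pos'],st['eef_rot'])
print('capO',colfit(W,s['pixels'],*OR,.113,.008,(.67,.1),.08),'coB',colfit(W,s['pixels'],*BL,.003,.008,(.67,.1),.09))
s=snap('side','s3.png'); W=cloud(s); print('capB',colfit(W,s['pixels'],*BL,.110,.008,(.6,0),.08),'jA',topfit(W,0,(.44,-.337),.077,.04), 'jB',topfit(W,0,(.455,-.26),.077,.04))
survey('side')
```

```text
[0.6737 0.0971 0.1826] [ 0.7079  0.7063 -0.002  -0.0002]
capO (array([673.7,  99.1]), 21.9, 3646, np.float64(114.4), array([673.5, 100.8])) coB (array([667.7, 104.3]), 49.3, 3920, np.float64(2.4), array([663.5, 122. ]))
capB (array([597.9,  -5.9]), 23.3, 169, np.float64(112.5), array([595.2,  -3. ])) jA (array([ 440.8, -332.7]), 26.4, 154, np.float64(78.7), array([ 440.4, -330.6])) jB (array([ 455.3, -259. ]), 28.6, 167, np.float64(78.4), array([ 455.6, -258. ]))
side
jA None
jB None
cob (array([668.7, 104.1]), 49.5, 430, np.float64(4.1), array([660.5, 115.5]))
coo (array([ 637.4, -109.8]), 50.1, 340, np.float64(4.4), array([ 633.9, -120.9]))
capB None
capO (array([673.9,  98.4]), 22.1, 172, np.float64(115.0), array([671.9, 101.6]))
plunger (array([ 659.8, -242.5]), 18.4, 79, np.float64(89.3), array([ 658.4, -238.5]))
trayR ((448.9585876464844, -298.49310302734375), (185.44912719726562, 144.74961853027344), 79.31597137451172) 420
```

View pics/s3.png

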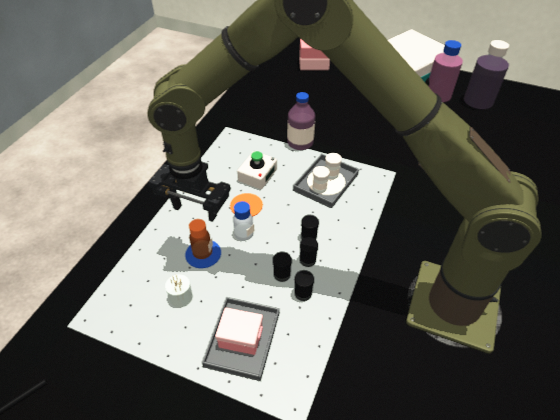

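Both jars stand in the free tray at (332,166) and (320,178). The orange coaster is empty at (246,205), and the blue-capped bottle is parked upright at (242,220). Next I'll grasp the orange-capped bottle.

step_arm --motion '[{"dp":[2,0,40],"twist":[0,0,0],"hand":1},{"dp":[2,0,77],"twist":[0,0,0],"hand":1},{"dp":[2,0,77],"twist":[0,0,0],"hand":1},{"dp":[2,0,77],"twist":[0,0,0],"hand":-1},{"dp":[2,0,77],"twist":[0,0,0],"hand":-1}]'

```text
clock: 16.88
tool_pos: [0.6764, 0.1021, 0.1089]
eef_rot: [0.707, 0.707, 0.002, 0.001]
contact_force: [-0.8, -0.1, -0.2]
opening: 0.795
finger_force: 0.0
```

step_arm --motion '[{"dp":[0,0,0],"twist":[0,0,0],"hand":-1},{"dp":[0,0,0],"twist":[0,0,0],"hand":-1},{"dp":[0,0,-20],"twist":[0,0,0],"hand":-1},{"dp":[0,0,-70],"twist":[0,0,0],"hand":-1},{"dp":[0,0,-125],"twist":[0,0,0],"hand":-1}]'

```text
clock: 17.5
tool_pos: [0.6743, 0.1019, 0.2333]
eef_rot: [0.707, 0.707, -0.001, -0.0]
contact_force: [1.1, -0.4, -1.8]
opening: 0.491
finger_force: 24.9
```

step_arm --motion '[{"dp":[-50,-8,0],"twist":[0,0,0],"hand":-1},{"dp":[-105,-18,0],"twist":[0,0,0],"hand":-1},{"dp":[-160,-28,0],"twist":[0,0,0],"hand":-1},{"dp":[-208,-38,0],"twist":[0,0,0],"hand":-1},{"dp":[-208,-38,0],"twist":[0,0,0],"hand":-1}]'

```text
clock: 18.12
tool_pos: [0.6353, -0.1138, 0.2324]
eef_rot: [0.71, 0.704, -0.003, 0.002]
contact_force: [-0.0, 0.4, -2.7]
opening: 0.491
finger_force: 25.0
```

step_arm --motion '[{"dp":[0,0,50],"twist":[0,0,0],"hand":-1},{"dp":[0,0,100],"twist":[0,0,0],"hand":-1},{"dp":[0,0,118],"twist":[0,0,0],"hand":-1},{"dp":[0,0,123],"twist":[0,0,0],"hand":-1},{"dp":[0,0,123],"twist":[0,0,0],"hand":-1}]'

```text
clock: 18.75
tool_pos: [0.6363, -0.1046, 0.1132]
eef_rot: [0.707, 0.707, -0.001, -0.001]
contact_force: [-9.1, 1.8, 20.0]
opening: 0.493
finger_force: 25.1
```

step_arm --motion '[{"dp":[0,0,1],"twist":[0,0,0],"hand":-1},{"dp":[0,0,2],"twist":[0,0,0],"hand":-1},{"dp":[0,0,2],"twist":[0,0,0],"hand":-1}]'

```text
clock: 19.12
tool_pos: [0.6363, -0.1046, 0.113]
eef_rot: [0.707, 0.707, -0.001, -0.0]
contact_force: [-12.5, 3.1, 32.5]
opening: 0.492
finger_force: 25.1
```

step_arm --motion '[{"dp":[0,0,-4],"twist":[0,0,0],"hand":-1},{"dp":[0,0,-6],"twist":[0,0,0],"hand":-1},{"dp":[0,0,-6],"twist":[0,0,0],"hand":-1}]'

```text
clock: 19.5
tool_pos: [0.6375, -0.1058, 0.1131]
eef_rot: [0.707, 0.707, 0.0, 0.0]
contact_force: [-1.4, 0.8, 3.6]
opening: 0.491
finger_force: 25.0
```

Run:
```python
from h import *
print(r.get_state()['contact_force'])
s=snap('side'); cv2.imwrite('pics/s4.png',cv2.resize(cv2.cvtColor(s['pixels'][110:260,170:370],cv2.COLOR_RGB2BGR),None,fx=4,fy=4,interpolation=3))
```

```text
[-1.42577777  0.83162107  3.64986339]
```

View pics/s4.png

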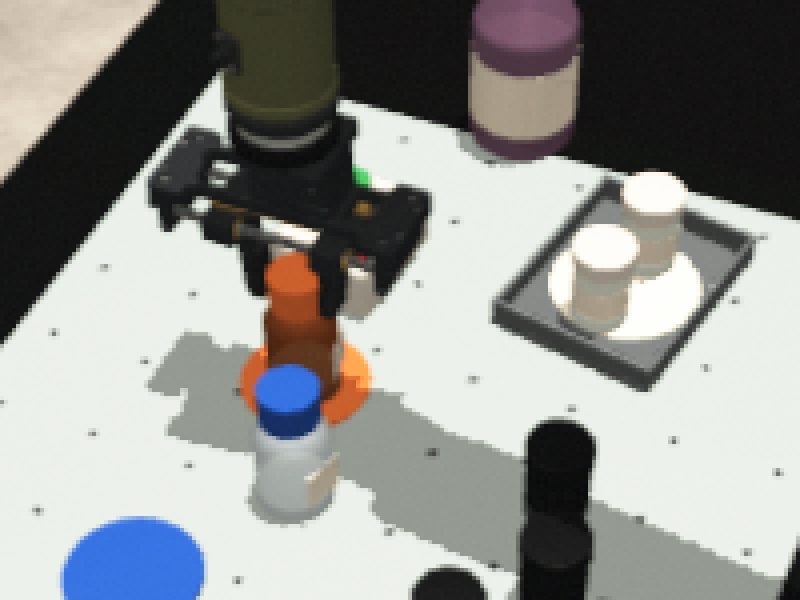

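The bottle sits upright over the orange coaster at (300,370) in the crop, with light contact remaining. I'll release it, then fetch the blue-capped bottle.

step_arm --motion '[{"dp":[0,0,0],"twist":[0,0,0],"hand":1},{"dp":[0,0,0],"twist":[0,0,0],"hand":1},{"dp":[0,0,-10],"twist":[0,0,0],"hand":1},{"dp":[0,0,-50],"twist":[0,0,0],"hand":1},{"dp":[0,0,-80],"twist":[0,0,0],"hand":1}]'

```text
clock: 20.18
tool_pos: [0.6375, -0.106, 0.1947]
eef_rot: [0.707, 0.707, 0.001, 0.001]
contact_force: [1.1, 0.1, -0.6]
opening: 0.996
finger_force: 0.0
```

step_arm --motion '[{"dp":[50,-20,0],"twist":[0,0,0],"hand":1},{"dp":[101,-39,0],"twist":[0,0,0],"hand":1},{"dp":[101,-39,10],"twist":[0,0,0],"hand":1},{"dp":[101,-39,10],"twist":[0,0,0],"hand":1}]'

```text
clock: 20.68
tool_pos: [0.5979, -0.0056, 0.1826]
eef_rot: [0.707, 0.707, -0.001, 0.0]
contact_force: [-0.5, -0.5, -0.4]
opening: 1.0
finger_force: 0.0
```

Run:
```python
from h import *
np.set_printoptions(precision=4,suppress=True)
st=r.get_state(); s=snap('wrist'); W=wcloud(s,st); print(st['tool_pos'],st['eef_rot'])
print('capB',colfit(W,s['pixels'],*BL,.112,.008,(.6,-.005),.08),'capO',colfit(W,s['pixels'],*OR,.113,.008,(.637,-.108),.08),'coO',colfit(W,s['pixels'],*OR,.003,.008,(.637,-.108),.08))
s=snap('scene'); W=cloud(s)
print('capO',colfit(W,s['pixels'],*OR,.113,.008,(.637,-.108),.08),'coO',colfit(W,s['pixels'],*OR,.003,.008,(.637,-.108),.08))
s=snap('side'); W=cloud(s)
print('capO',colfit(W,s['pixels'],*OR,.113,.008,(.637,-.108),.08),'jA',topfit(W,0,(.44,-.337),.077,.04), 'jB',topfit(W,0,(.455,-.26),.077,.04))
```

```text
[ 0.5979 -0.0056  0.1826] [ 0.7071  0.7071 -0.0006  0.0001]
capB (array([595.2,  -5.7]), 21.8, 3444, np.float64(111.4), array([595.2,  -4.3])) capO (array([ 635.3, -105.8]), 22.3, 1549, np.float64(114.3), array([634. , -98.4])) coO (array([ 635.9, -106.8]), 49.3, 2389, np.float64(2.5), array([636.3, -88.5]))
capO (array([ 654.2, -105.1]), 14.1, 29, np.float64(112.2), array([ 655.8, -104.2])) coO (array([ 639.2, -109.5]), 47.1, 331, np.float64(2.5), array([653.5, -95.6]))
capO (array([ 637.7, -105.1]), 22.0, 86, np.float64(115.3), array([ 635.5, -102.1])) jA (array([ 440.6, -336.2]), 29.3, 154, np.float64(78.2), array([ 441.1, -331.1])) jB (array([ 457.3, -261.1]), 28.0, 166, np.float64(78.4), array([ 455.4, -258.1]))
```

step_arm --motion '[{"dp":[0,-1,40],"twist":[0,0,0],"hand":1},{"dp":[0,-1,79],"twist":[0,0,0],"hand":1},{"dp":[0,-1,79],"twist":[0,0,0],"hand":1},{"dp":[0,-1,79],"twist":[0,0,0],"hand":-1},{"dp":[0,-1,79],"twist":[0,0,0],"hand":-1}]'

```text
clock: 21.45
tool_pos: [0.5983, -0.0051, 0.1055]
eef_rot: [0.707, 0.707, 0.001, 0.001]
contact_force: [-1.0, 0.4, -0.1]
opening: 0.797
finger_force: 0.0
```

step_arm --motion '[{"dp":[0,0,0],"twist":[0,0,0],"hand":-1},{"dp":[0,0,0],"twist":[0,0,0],"hand":-1},{"dp":[0,0,0],"twist":[0,0,0],"hand":-1},{"dp":[0,0,-30],"twist":[0,0,0],"hand":-1},{"dp":[0,0,-50],"twist":[0,0,0],"hand":-1}]'

```text
clock: 22.08
tool_pos: [0.5969, -0.0049, 0.1542]
eef_rot: [0.707, 0.707, -0.0, -0.0]
contact_force: [-0.2, -0.2, -2.5]
opening: 0.492
finger_force: 25.0
```

step_arm --motion '[{"dp":[40,25,0],"twist":[0,0,0],"hand":-1},{"dp":[80,50,0],"twist":[0,0,0],"hand":-1},{"dp":[109,71,0],"twist":[0,0,0],"hand":-1},{"dp":[109,71,0],"twist":[0,0,0],"hand":-1},{"dp":[109,71,15],"twist":[0,0,0],"hand":-1}]'

```text
clock: 22.7
tool_pos: [0.6681, 0.1031, 0.1386]
eef_rot: [0.707, 0.707, -0.0, 0.001]
contact_force: [-0.7, -0.5, -2.3]
opening: 0.493
finger_force: 25.0
```

step_arm --motion '[{"dp":[0,0,15],"twist":[0,0,0],"hand":-1},{"dp":[0,0,25],"twist":[0,0,0],"hand":-1},{"dp":[0,0,28],"twist":[0,0,0],"hand":-1},{"dp":[0,0,28],"twist":[0,0,0],"hand":-1},{"dp":[0,0,28],"twist":[0,0,0],"hand":-1}]'

```text
clock: 23.32
tool_pos: [0.6684, 0.1041, 0.1113]
eef_rot: [0.707, 0.707, 0.0, 0.0]
contact_force: [1.1, -0.7, -2.0]
opening: 0.494
finger_force: 25.0
```

step_arm --motion '[{"dp":[0,0,1],"twist":[0,0,0],"hand":-1},{"dp":[0,0,2],"twist":[0,0,0],"hand":-1},{"dp":[0,0,3],"twist":[0,0,0],"hand":-1},{"dp":[0,0,3],"twist":[0,0,0],"hand":-1}]'

```text
clock: 23.82
tool_pos: [0.6679, 0.104, 0.1076]
eef_rot: [0.707, 0.707, -0.0, -0.0]
contact_force: [-0.0, -0.3, -2.1]
opening: 0.486
finger_force: 25.0
```

step_arm --motion '[{"dp":[0,0,1],"twist":[0,0,0],"hand":-1},{"dp":[0,0,1.5],"twist":[0,0,0],"hand":-1},{"dp":[0,0,1.5],"twist":[0,0,0],"hand":-1}]'

```text
clock: 24.2
tool_pos: [0.6681, 0.1037, 0.1072]
eef_rot: [0.707, 0.707, 0.0, 0.0]
contact_force: [-2.2, -0.7, 6.0]
opening: 0.491
finger_force: 25.0
```

step_arm --motion '[{"dp":[0,0,0],"twist":[0,0,0],"hand":1},{"dp":[0,0,0],"twist":[0,0,0],"hand":1},{"dp":[0,0,-10],"twist":[0,0,0],"hand":1},{"dp":[0,0,-60],"twist":[0,0,0],"hand":1},{"dp":[0,0,-110],"twist":[0,0,0],"hand":1}]'

```text
clock: 24.82
tool_pos: [0.6679, 0.1041, 0.2177]
eef_rot: [0.707, 0.707, -0.0, -0.0]
contact_force: [0.9, 0.4, 0.5]
opening: 0.998
finger_force: 0.0
```

step_arm --motion '[{"dp":[-50,-1,0],"twist":[0,0,0],"hand":1},{"dp":[-100,-2,0],"twist":[0,0,0],"hand":1},{"dp":[-150,-3,0],"twist":[0,0,0],"hand":0},{"dp":[-200,-4,0],"twist":[0,0,0],"hand":-1},{"dp":[-250,-5,0],"twist":[0,0,0],"hand":-1}]'

```text
clock: 25.45
tool_pos: [0.6632, -0.1475, 0.2171]
eef_rot: [0.707, 0.707, 0.0, 0.0]
contact_force: [0.4, -0.5, -0.1]
opening: 0.687
finger_force: 0.0
```

step_arm --motion '[{"dp":[-50,-1,0],"twist":[0,0,0],"hand":-1},{"dp":[-94,-2,0],"twist":[0,0,0],"hand":-1},{"dp":[-94,-2,0],"twist":[0,0,0],"hand":-1},{"dp":[-94,-2,0],"twist":[0,0,0],"hand":-1}]'

```text
clock: 25.95
tool_pos: [0.6613, -0.2389, 0.2166]
eef_rot: [0.707, 0.707, 0.001, -0.0]
contact_force: [-0.1, 1.1, -0.5]
opening: 0.225
finger_force: 0.0
```

```bash
cat > chk.py <<'E'
from h import *
np.set_printoptions(precision=4,suppress=True)
st=r.get_state(); s=snap('wrist'); W=wcloud(s,st); print(st['tool_pos'],st['eef_rot'])
print('wrist plunger',colfit(W,s['pixels'],*GR,.088,.008,(.661,-.24),.06),'capO',colfit(W,s['pixels'],*OR,.113,.008,(.637,-.108),.08))
for c in ['scene','side']:
    s=snap(c,c+'_%d.png'%(st['clock'])); W=cloud(s); px=s['pixels']; print(c)
    print('capB',colfit(W,px,*BL,.113,.008,(.668,.104),.08),'capO',colfit(W,px,*OR,.113,.008,(.637,-.108),.08))
    print('jA',topfit(W,0,(.44,-.337),.077,.04), 'jB',topfit(W,0,(.455,-.26),.077,.04),'pl',colfit(W,px,*GR,.088,.008,(.661,-.24),.06))
E
python3 chk.py
```

```text
[ 0.6613 -0.2389  0.2166] [ 0.7069  0.7073  0.0007 -0.0002]
wrist plunger (array([ 658.7, -240.7]), 18.5, 1522, np.float64(87.3), array([ 658.7, -240.3])) capO (array([ 635.5, -107.8]), 22.1, 2894, np.float64(114.3), array([ 635.8, -108.7]))
scene
capB (array([670.2, 102.2]), 21.3, 232, np.float64(113.9), array([671.4, 103.9])) capO (array([ 639.5, -107.6]), 22.2, 202, np.float64(113.8), array([ 639.8, -106.3]))
jA (array([ 443.5, -334.2]), 26.9, 167, np.float64(76.2), array([ 442.3, -333.4])) jB (array([ 457.8, -261.7]), 26.7, 185, np.float64(76.0), array([ 457.5, -259.9])) pl (array([ 664.2, -241.4]), 16.8, 88, np.float64(87.0), array([ 663.6, -238.2]))
side
capB (array([666.9, 102.6]), 23.1, 197, np.float64(115.7), array([666., 104.])) capO (array([ 638.4, -106.8]), 23.3, 159, np.float64(116.2), array([ 635.6, -104.1]))
jA (array([ 441.5, -333.9]), 27.5, 153, np.float64(78.4), array([ 440.1, -331.1])) jB (array([ 456.4, -260.6]), 27.3, 162, np.float64(78.4), array([ 456.1, -258.2])) pl (array([ 660. , -240.8]), 18.6, 76, np.float64(88.4), array([ 658.5, -238.5]))
```

View pics/scene_25.png

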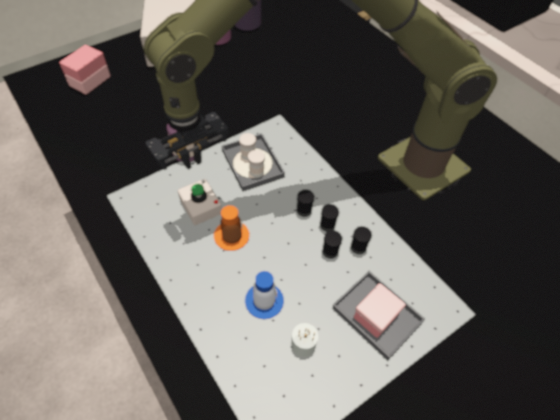

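The scene view shows everything placed: jars at (247,146) and (257,164) in the free tray, the orange-capped bottle at (231,225) on the orange coaster, and the blue-capped bottle at (264,290) on the blue one. The gripper is above the plunger at (198,190), so I'm ready to press.

step_arm --motion '[{"dp":[-2,-1,50],"twist":[0,0,0],"hand":-1},{"dp":[-2,-1,90],"twist":[0,0,0],"hand":-1},{"dp":[-2,-1,100],"twist":[0,0,0],"hand":-1},{"dp":[-2,-1,110],"twist":[0,0,0],"hand":-1},{"dp":[-2,-1,115],"twist":[0,0,0],"hand":-1}]'

```text
clock: 26.72
tool_pos: [0.6608, -0.2411, 0.1026]
eef_rot: [0.707, 0.707, 0.001, 0.0]
contact_force: [-2.7, 2.2, 4.5]
opening: 0.007
finger_force: 2.4
```

step_arm --motion '[{"dp":[0,0,3],"twist":[0,0,0],"hand":-1},{"dp":[0,0,6],"twist":[0,0,0],"hand":-1},{"dp":[0,0,7],"twist":[0,0,0],"hand":-1},{"dp":[0,0,7],"twist":[0,0,0],"hand":-1}]'

```text
clock: 27.22
tool_pos: [0.6608, -0.2411, 0.0959]
eef_rot: [0.707, 0.707, 0.001, 0.0]
contact_force: [-3.0, 2.2, 6.7]
opening: 0.007
finger_force: 3.3
```

step_arm --motion '[{"dp":[0,0,1],"twist":[0,0,0],"hand":-1},{"dp":[0,0,2],"twist":[0,0,0],"hand":-1},{"dp":[0,0,3],"twist":[0,0,0],"hand":-1},{"dp":[0,0,3],"twist":[0,0,0],"hand":-1}]'

```text
clock: 27.72
tool_pos: [0.6609, -0.2412, 0.0954]
eef_rot: [0.707, 0.707, 0.001, 0.001]
contact_force: [-6.9, 3.3, 20.3]
opening: 0.007
finger_force: 9.9
```

At the stop: the force jumped to 20 N with no further travel. I'm backing off and checking.

step_arm --motion '[{"dp":[0,0,-5],"twist":[0,0,0],"hand":-1},{"dp":[0,0,-20],"twist":[0,0,0],"hand":-1},{"dp":[0,0,-70],"twist":[0,0,0],"hand":-1},{"dp":[0,0,-120],"twist":[0,0,0],"hand":-1},{"dp":[0,0,-120],"twist":[0,0,0],"hand":-1}]'

```text
clock: 28.35
tool_pos: [0.6633, -0.2436, 0.2172]
eef_rot: [0.708, 0.707, 0.003, 0.005]
contact_force: [-0.3, 0.3, -0.0]
opening: 0.005
finger_force: 0.0
```

```bash
python3 chk.py
```

```text
[ 0.6633 -0.2436  0.2172] [0.7075 0.7067 0.0025 0.0053]
wrist plunger (array([ 658.7, -240.6]), 18.5, 1526, np.float64(87.4), array([ 658.7, -240.3])) capO (array([ 635.2, -107.7]), 22.0, 2886, np.float64(114.4), array([ 635.8, -108.7]))
scene
capB (array([670.5, 102.1]), 20.9, 229, np.float64(113.9), array([671.4, 103.7])) capO (array([ 639. , -107.5]), 22.3, 209, np.float64(114.2), array([ 640. , -105.4]))
jA (array([ 441.4, -335.7]), 27.7, 172, np.float64(76.2), array([ 442.3, -332.9])) jB (array([ 457.6, -263.2]), 26.9, 182, np.float64(76.0), array([ 457.8, -260. ])) pl (array([ 662.6, -239.2]), 18.0, 85, np.float64(86.6), array([ 663.5, -238.6]))
side
capB (array([667.5, 101. ]), 23.5, 202, np.float64(115.9), array([665.8, 104.3])) capO (array([ 638.5, -106.6]), 23.3, 161, np.float64(115.8), array([ 635.7, -104.2]))
jA (array([ 440.2, -333. ]), 26.4, 155, np.float64(78.6), array([ 440.2, -330.8])) jB (array([ 456.7, -260.7]), 26.3, 162, np.float64(77.9), array([ 456.2, -258.5])) pl (array([ 660.4, -239.7]), 18.7, 80, np.float64(88.9), array([ 658.2, -238.5]))
```

View pics/side_28.png

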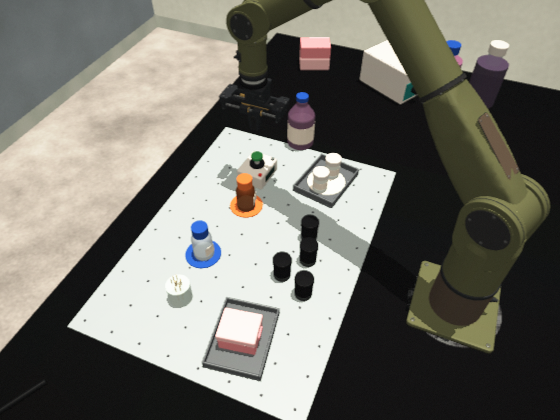

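The side view shows both jars in the tray at (332,166) and (320,178), both bottles on their own coasters at (246,195) and (202,243), and the plunger back up at (257,159). The robot is clear of everything, so I'm handing in.

```bash
python3 -c "
from plant import r
print(r.finish_job())"
```

```text
the job is handed in; nothing more can be done
None
```

I handed the job in at about 28 s of robot time: the bottles are swapped onto their own coasters, both jars stand in the free right tray, and the timer was pressed to its stop and came back up; the hand-in call returned no verdict.

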